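# Clamp the casting mould and hold the lever at the third click

### The job

Lift the aluminium casting mould out of the red bin, stand it upright between the two jaws of the green clamp with its black seam parallel to the jaws, and let go of it. Then press the clamp's red lever handle down past two clicks to the third, just short of the end stop, so that the jaws squeeze the mould, and finish while still holding the lever there against its spring. Leave the grey bar in the bin and do not disturb the tin or the bottle.

Things in the scene. Friction and masses are not known exactly. Their poses are not given: they have to be found in the camera images.
- mould_center (a point): centre of the split mould, an aluminium block 46 (its x) x 56 (its y) x 64 mm tall, 0.3 to 0.55 kg, upright in the bin. Two halves meet in a black seam (plane x = 0), a 4 mm line along y on its top with a round black pour hole. Same when turned half round. Grip it across y (56 mm), leaving the x faces for the jaws. Point: 32 mm above its underside
- bin: red open plastic bin, 170 mm (x) by 270 mm (y), walls 55 mm high and 4 mm thick, floor 4 mm thick; too heavy to shift. Origin: centre of its underside, on the bench. It holds the mould (towards its +y part) and the cast bar (towards its -y end)
- nest (a point): centre of the clamp's nest, on the base plate (260 x 280 mm, top 12 mm above the bench, bolted down). Axes: x towards the moving jaw, y left, z up. Jaws are 45 mm tall, 70 mm wide in y; open faces at x = -33 mm (fixed) and +33 mm (moving, closes to -x): gap 66 mm. Both y sides are free for at least 60 mm
- jaw_pad: sprung steel pad of the moving jaw, 70 mm wide, 43 mm tall; origin at the bottom middle of its clamping face. It moves 40 mm towards the fixed jaw per rad of lever, grips the mould from about 0.5 rad, then yields: 6 N preload and 2 N per mm
- lever_pivot (a point): the lever's hinge, 100 mm above the bench, fixed to the clamp, with the axes of nest; from the nest it lies +50 mm in x, -140 mm in y, +88 mm in z. Hinge axis along y. A dark plate beside the lever carries white, yellow and red marks where the arm stands at clicks 1, 2, 3
- handle_top (a point): centre of the flat top of the red lever handle, a pad 60 mm along the lever x 44 mm x 16 mm. The lever runs from its pivot towards the clamp's -x; the point is 150 mm along it and 8 mm above its centre line. At joint value t the lever leans 0.45 - t rad above level: point 0.17 m above the bench at rest, 0.085 m at click 3. Push down from above
- cast_bar: grey cast metal bar 90 by 30 by 18 mm lying in the bin at its -y end; stays in the bin. Origin: centre of its underside
- tin: red-labelled tin can, 72 mm across, 85 mm tall, standing outside, beside the clamp or the bin; leave alone. Origin: centre of its underside
- oil_bottle: green bottle with yellow cap, 56 mm across, 130 mm tall, standing outside, beside the clamp or the bin; leave alone. Origin: centre of its underside
- lever_angle (a joint): lever angle, rad: 0 at rest (fully up; the spring takes it back there when let go), growing as pressed down; clicks at 0.2, 0.4, 0.6, end stop 0.74. A bump centred at 0.1, 0.3 and 0.5 must be overcome before each click: the force rises, then drops over the bump. Handle force: 6 N at the start, peaks of about 10, 11 and 13 N at the bumps, then 13 N rising at the third click
- lever: the whole lever: steel arm, red handle at its end; origin on the hinge, its x axis runs along the lever away from the handle
Things that resemble listed ones, but are neither listed nor needed, are in the scene too. Leave any blue look-alike of the part that bears mould_center alone. Leave any brown look-alike of the cast_bar alone.

How it is judged:
By the outcome, as a careful person would: the job done as asked, in the order asked, and still so for the second after the job is handed in, while the arm keeps its last pose, push and grip.
It also fails if it takes over 54 s, if anything falls off the work surface, if the arm or the gripper's body presses on something with over 40 N, if the wrist force passes 120 N, or if a joint passes its speed limit or range.

### The arm

A 7-joint arm with a two-finger parallel gripper is mounted at the origin on the work surface. World frame = base frame: x ahead of the robot, y to its left, z up, the work surface at z = 0. Lengths are in m, angles in rad, forces in N, time in s.
With the tool pointing down it reaches from about 0.425 to 0.95 m from the base axis. Payload 4.7 kg.
Tool frame: the origin (TCP) lies between the finger pads; the fingertips stand 22 mm ahead of it and the grasp point (between the pads) lies 3 mm ahead of it; z points along the fingers, y is the direction in which the jaws open and shut (so a half turn about z gives the same grasp; the last joint's range is limited). The gripper opens to 85 mm and grips with 20 to 120 N. Pads are 22 mm wide; open, the fingers measure 114 mm over their backs; the gripper's body (76 mm by 85 mm) begins 54 mm behind the grasp point. The pads swing forward as they close: fully open they stand 13 mm farther back than shut.
Start: joints at [1.233, 0.469, -0.049, 1.532, 0.024, 1.141, -0.082], TCP at [0.205, -0.643, 0.23] pointing down, gripper open.
Joint ranges: [-2.59, 2.59], [-0.33, 1.99], [-1.39, 1.29], [0.1, 2.45], [-1.04, 4.18], [0.21, 1.99], [-2.66, 2.66]. Speed limits (rad/s): [2.57, 2.57, 3.14, 3.14, 3.14, 3.14, 3.14].

### API

Orientations are given as a rotation vector (axis times angle).
In Python, from plant import manip, capture, camera_info, order gives the robot as it stands.
- The arm moves only by the tool drive_tool, never from a script. Its arguments are lists of equal length, an entry for each row: "turn": the turn, a rotation vector about the tool's x, y, z in rad, a list of three; "translation": the shift along the tool's x, y, z in m, a list of three; "claw": the opening, from -1 (shut) to 1 (fully open). A call has 1 to 8 rows; each row is the pose to reach, as a shift and turn from the pose commanded when the call began, along the tool's axes at that moment; what a row does not reach only later rows make up. A row lasts 1/8 s, in which the tool goes at most 62.5 mm and 10.7 degrees, less where a joint would pass 70% of its speed; a pose out of reach is approached as far as the arm can. A call with a gripper value outside its range is refused whole. The fingers move at their own pace and stop on an object; "squeeze" is the grip in N (left out, the last holds). Time passes only in rows, so rows that repeat a pose let the fingers close. It gives the time, the measured TCP pose, the force and the opening at its end, in the units of the state.
- manip.get_state(): the state, without advancing time (a new reading comes with each control period).
- capture(name): name is "side" or "top" or "wrist"; returns the picture (420x560x3 uint8, red, green, blue); there is no depth.
- camera_info(name): a dict with "camera_matrix" (3x3 intrinsics, pixels), "pose" (4x4, takes a point from camera to world coordinates). Camera axes: x right, y down, z forward; pixel columns grow to the right and rows downward; lengths in m; the calibration is good to about 2 mm. A picture is of the moment at which its call begins: read the wrist's pose just before it. camera_info takes no time and is no camera call; for the wrist camera it gives the pose at the moment of the call.
- order.close_job(): hands the job in, once; it reports no verdict.
The state is a dict: "time_s": time; "joint_pos": joint angles; "dq": joint speeds; "joint_efforts": joint torques, N m; "eef_pos": TCP position; "eef_rot": TCP orientation; "contact_force": force on the tool from outside, world axes, zero at the start; "wrist_torque": the same for the moment, N m; "width": finger opening in m.
Only numpy, scipy, OpenCV 4.12 (cv2) and the standard library are available. Lean on these libraries where they do the work, as an engineer would, in place of code of your own. Each camera call takes 0.05 s, during which the arm holds its last target. There are 200 camera calls.

## Working session

There is one attempt and no reset: what is moved stays moved. The work goes in short steps, Python scripts to look and compute and a tool call to move; the robot and the scene stay as the last step left them, time stands still between calls to the robot, and variables do not carry over. Pictures are saved under pics/ and viewed, about 8 in all and at most 12, crops included, and the job is handed in when it is done.

Besides the shell and the picture viewer there is one more tool, called after "Request:" as name(argument=value, ...) on one line, values as JSON. drive_tool: Moves the arm, as the interface text tells. Its arguments: {"type":"object","properties":{"turn":{"type":"array"},"translation":{"type":"array"},"claw":{"type":"array"},"squeeze":{"type":"number"}},"required":["turn","translation","claw"]}

```bash
mkdir -p pics
cat > h.py <<'E'
import sys; sys.path.insert(0,'.')
import numpy as np, cv2
from plant import manip, capture, camera_info, order
def snap(n,f):
    ci=camera_info(n); im=capture(n); cv2.imwrite('pics/'+f,im[:,:,::-1]); np.savez('pics/'+f+'.npz',im=im,K=ci['camera_matrix'],T=ci['pose']); return im
def ray(f,uv,z):
    d=np.load('pics/'+f+'.npz'); K=d['K'];T=d['T']
    r=T[:3,:3]@np.linalg.inv(K)@np.array([uv[0],uv[1],1.]); o=T[:3,3]
    return o+r*(z-o[2])/r[2]
def proj(f,p):
    d=np.load('pics/'+f+'.npz'); T=np.linalg.inv(d['T']); q=d['K']@(T[:3,:3]@np.array(p)+T[:3,3]); return q[:2]/q[2]
E
python3 - <<'E'
from h import *
for n in ('top','side'):
    snap(n,n+'0.png'); ci=camera_info(n); print(n,np.round(ci['pose'],3).tolist(), np.round(ci['camera_matrix'],1).tolist())
print(manip.get_state())
E
```

```text
top [[0.025, -0.991, 0.128, 0.439], [-1.0, -0.025, 0.004, 0.014], [-0.001, -0.128, -0.992, 1.324], [0.0, 0.0, 0.0, 1.0]] [[470.0, 0.0, 280.7], [0.0, 470.0, 214.8], [0.0, 0.0, 1.0]]
side [[-0.981, -0.127, 0.15, 0.354], [-0.195, 0.553, -0.81, 1.203], [0.02, -0.823, -0.568, 0.975], [0.0, 0.0, 0.0, 1.0]] [[448.5, 0.0, 276.8], [0.0, 448.5, 201.0], [0.0, 0.0, 1.0]]
{'time_s': 0.1, 'joint_pos': array([ 1.23312177,  0.46938335, -0.04857853,  1.53353442,  0.02409796,
        1.14099438, -0.08230109]), 'dq': array([ 0.00030341, -0.00268316, -0.00099535, -0.00162683, -0.00061189,
       -0.00089177,  0.00076843]), 'joint_efforts': array([ 4.59445782e-04, -5.11515999e+01, -4.70806437e-02, -2.38389337e+01,
        1.07883511e-02,  4.38637479e-03, -1.74681560e-05]), 'eef_pos': array([ 0.20497837, -0.64259372,  0.22906805]), 'eef_rot': array([-3.10254131e+00, -4.82853572e-01,  5.17851374e-04]), 'contact_force': array([0.81013272, 0.63985906, 0.05500699]), 'wrist_torque': array([ 0.05185949, -0.00741766, -0.03271483]), 'width': 0.085475052064051}
```

View pics/top0.png

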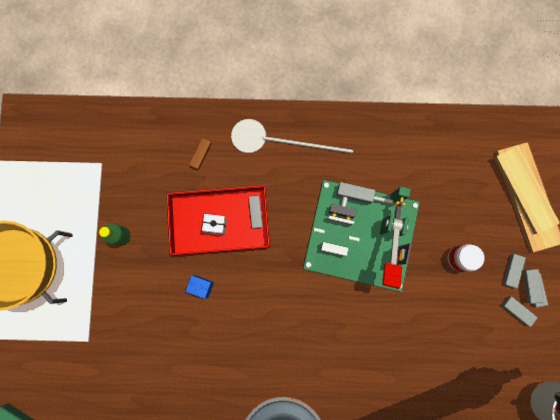

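View pics/side0.png

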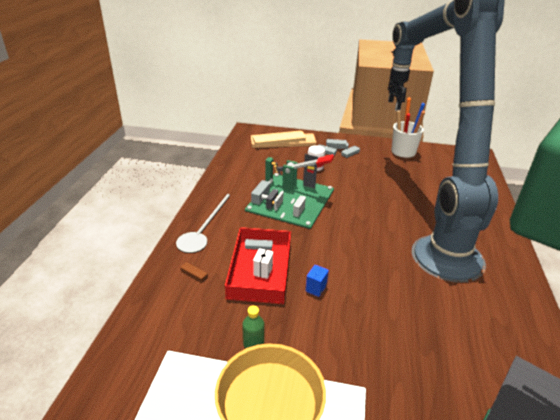

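Top view: mould at (213,224), with its seam running roughly horizontally and a pour hole. Possible confusions are the blue block (199,287), which is the look-alike, the grey bar at the bin end (256,211), the brown bar (200,153) and the grey bars at (520,285). The clamp's white fixed jaw is at (335,250), the moving jaw at (343,212) and the red handle at (393,275). The mould is the light block with the hole; I'll check it in one crop.

Run:
```python
from h import *
im=cv2.imread('pics/top0.png')
c=cv2.resize(im[170:300,160:430],None,fx=2.96,fy=2.96,interpolation=cv2.INTER_CUBIC); cv2.imwrite('pics/crop1.png',c)
f='top0.png'
hsv=cv2.cvtColor(im,cv2.COLOR_BGR2HSV)
def mr(mask,x0,y0,x1,y1):
    m=np.zeros_like(mask); m[y0:y1,x0:x1]=mask[y0:y1,x0:x1]
    cs,_=cv2.findContours(m,0,2); k=max(cs,key=cv2.contourArea); return cv2.minAreaRect(k),k
red=((hsv[...,0]<8)|(hsv[...,0]>172))&(hsv[...,1]>150)&(hsv[...,2]>70)
grn=(hsv[...,0]>60)&(hsv[...,0]<90)&(hsv[...,1]>80)
white=(hsv[...,1]<60)&(hsv[...,2]>140)
for nm,m,b,z in(('bin',red,(155,175,285,265),.055),('handle',red,(375,255,412,295),.17),('plate',grn,(295,170,425,300),.012),('mould',white,(195,205,235,245),.068),('fixedjaw',white,(315,240,352,262),.057)):
    r,k=mr(m.astype(np.uint8)*255,*b); 
    print(nm,np.round(r[0],1),np.round(ray(f,r[0],z),3)); P=np.array([ray(f,p,z) for p in cv2.boxPoints(r)]); print(np.round(P[:,:2],3).tolist(), np.round(np.linalg.norm(P[1]-P[0]),3),np.round(np.linalg.norm(P[2]-P[1]),3))
```

```text
bin [217.1 220.4] [0.584 0.192 0.055]
[[0.658, 0.34], [0.686, 0.065], [0.511, 0.046], [0.483, 0.316]] 0.276 0.177
handle [392.2 275. ] [ 0.448 -0.256  0.17 ]
[[0.419, -0.232], [0.479, -0.237], [0.477, -0.28], [0.416, -0.275]] 0.061 0.044
plate [362.8 230.6] [ 0.57  -0.211  0.012]
[[0.458, -0.045], [0.741, -0.103], [0.685, -0.381], [0.405, -0.316]] 0.289 0.284
mould [213.2 223.3] [0.574 0.2   0.068]
[[0.554, 0.23], [0.6, 0.227], [0.595, 0.17], [0.549, 0.174]] 0.046 0.057
fixedjaw [334.6 248.5] [ 0.515 -0.128  0.057]
[[0.511, -0.091], [0.534, -0.096], [0.52, -0.165], [0.497, -0.16]] 0.023 0.07
```

View pics/crop1.png

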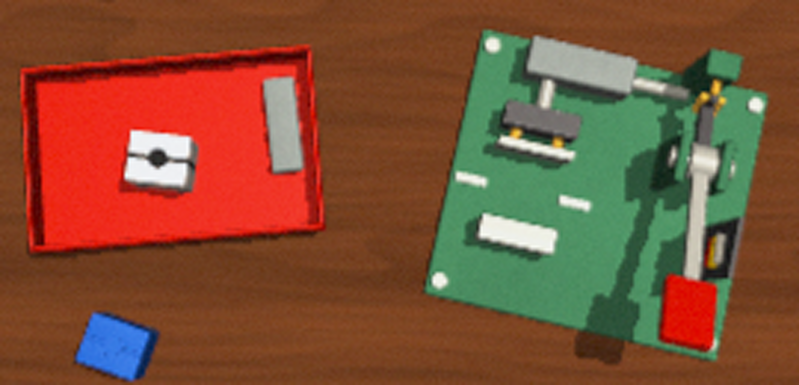

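Crop confirms the mould: light block, black seam along world y, hole in the middle, centre ≈(0.574,0.200), yaw ≈-0.08. From the fixed jaw, the nest is ≈(0.559,-0.137) with clamp yaw ≈-0.2. The handle measured directly, (0.448,-0.256), agrees with that to 3 mm.

```bash
cat >> h.py <<'E'
from scipy.spatial.transform import Rotation as Ro
def go(p,yaw,frm=None,rot=None):
    s=manip.get_state(); p0=s['eef_pos'] if frm is None else np.array(frm); R0=Ro.from_rotvec(s['eef_rot'] if rot is None else rot)
    Rt=Ro.from_euler('z',yaw)*Ro.from_euler('x',np.pi)
    print('translation',np.round(R0.inv().apply(np.array(p)-p0),4).tolist(),'turn',np.round((R0.inv()*Rt).as_rotvec(),3).tolist())
E
python3 - <<'E'
from h import *
go((.48,-.32,.30),.309)
go((.574,.2,.25),-.08,frm=(.48,-.32,.30))
E
```

```text
translation [0.36, -0.2239, -0.0706] turn [-0.002, 0.0, -0.0]
translation [0.2476, -0.4668, 0.0508] turn [-0.002, 0.0, 0.389]
```

Request:
drive_tool(turn=[[0,0,0],[0,0,0],[0,0,0],[0,0,0],[0,0,0],[0,0,0],[0,0,0],[0,0,0]], translation=[[0.02,-0.01,-0.06],[0.36,-0.224,-0.07],[0.36,-0.224,-0.07],[0.36,-0.224,-0.07],[0.36,-0.224,-0.07],[0.36,-0.224,-0.07],[0.36,-0.224,-0.07],[0.36,-0.224,-0.07]], claw=[1,1,1,1,1,1,1,1])

```text
time_s: 1.1
eef_pos: [0.4826, -0.3158, 0.2999]
eef_rot: [-3.101, -0.493, -0.001]
contact_force: [0.1, -0.0, -0.0]
width: 0.0853
```

Request:
drive_tool(turn=[[0,0,0.1],[0,0,0.2],[0,0,0.3],[0,0,0.39],[0,0,0.39],[0,0,0.39],[0,0,0.39],[0,0,0.39]], translation=[[0.25,-0.467,0],[0.25,-0.467,0],[0.25,-0.467,0],[0.25,-0.467,0],[0.25,-0.467,0.05],[0.25,-0.467,0.05],[0.25,-0.467,0.05],[0.25,-0.467,0.05]], claw=[1,1,1,1,1,1,1,1])

```text
time_s: 2.1
eef_pos: [0.5703, 0.1691, 0.2554]
eef_rot: [3.138, -0.128, -0.0]
contact_force: [0.7, -0.3, 1.0]
width: 0.0854
```

Run:
```python
from h import *
for i in range(3): capture('wrist')
im=snap('wrist','w1.png'); f='w1.png'
print(manip.get_state()['eef_pos'],manip.get_state()['eef_rot'],np.abs(manip.get_state()['dq']).max(), camera_info('wrist')['pose'][:3,3])
hsv=cv2.cvtColor(im,cv2.COLOR_RGB2HSV)
w=((hsv[...,1]<70)&(hsv[...,2]>120)).astype(np.uint8)*255
w=cv2.morphologyEx(w,cv2.MORPH_CLOSE,np.ones((15,15)))
cs,_=cv2.findContours(w,0,2)
for k in cs:
    if cv2.contourArea(k)>400:
        r=cv2.minAreaRect(k); P=np.array([ray(f,p,.068) for p in cv2.boxPoints(r)])
        print(np.round(r[0]),np.round(ray(f,r[0],.068),4),np.round(P[:,:2],3).tolist())
```

```text
[0.5695712  0.16886549 0.25508227] [ 3.13875601e+00 -1.22394007e-01 -2.79653264e-03] 0.0447171621105748 [0.63969428 0.16340252 0.39865234]
[ 22. 308.] [0.4491 0.497  0.068 ] [[0.375, 0.549], [0.519, 0.501], [0.515, 0.45], [0.371, 0.492]]
[521. 214.] [ 0.526  -0.1035  0.068 ] [[0.521, -0.058], [0.549, -0.058], [0.531, -0.148], [0.502, -0.15]]
[248. 186.] [0.5806 0.2011 0.068 ] [[0.608, 0.225], [0.604, 0.172], [0.552, 0.176], [0.557, 0.232]]
[338. 141.] [0.6213 0.1012 0.068 ] [[0.657, 0.119], [0.659, 0.094], [0.583, 0.082], [0.58, 0.109]]
[538. 124.] [ 0.6235 -0.1062  0.068 ] [[0.654, -0.08], [0.65, -0.123], [0.592, -0.134], [0.595, -0.089]]
```

View pics/w1.png

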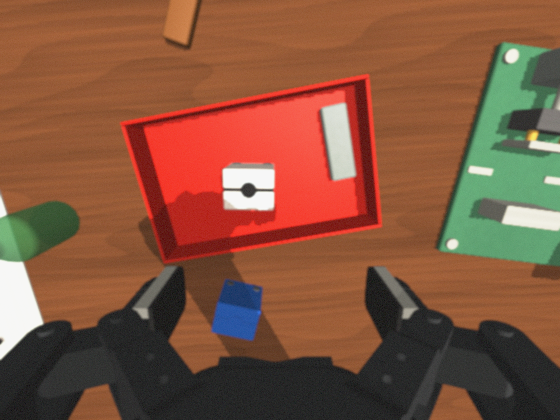

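Wrist view: mould top with the hole at (248,190), seam horizontal in the image and so already parallel to the tool's y. The bar is at (338,141).

Run:
```python
from h import *
p=ray('w1.png',(248.5,190),.068); print(p)
a=ray('w1.png',(224,190),.068);b=ray('w1.png',(274,190),.068); print(np.arctan2((b-a)[0],-(b-a)[1]))
go((p[0],p[1],.15),-.08); go((p[0],p[1],.048),-.08)
```

```text
[0.57609022 0.20095466 0.068     ]
-0.07324254338797696
translation [0.0042, -0.0326, 0.1051] turn [0.001, 0.002, 0.002]
translation [0.0044, -0.0326, 0.2071] turn [0.001, 0.002, 0.002]
```

Request:
drive_tool(turn=[[0,0,0],[0,0,0],[0,0,0],[0,0,0],[0,0,0],[0,0,0],[0,0,0],[0,0,0]], translation=[[0.005,-0.032,0.05],[0.005,-0.032,0.1],[0.005,-0.032,0.11],[0.005,-0.032,0.15],[0.005,-0.032,0.19],[0.005,-0.032,0.207],[0.005,-0.032,0.207],[0.005,-0.032,0.207]], claw=[1,1,1,1,1,1,1,1])

```text
time_s: 3.3
eef_pos: [0.5793, 0.1994, 0.051]
eef_rot: [-3.138, 0.128, -0.005]
contact_force: [-0.4, 0.9, -0.9]
width: 0.0856
```

Request:
drive_tool(turn=[[0,0,0],[0,0,0],[0,0,0],[0,0,0],[0,0,0],[0,0,0]], translation=[[0,0,0],[0,0,0],[0,0,0],[0,0,0],[0,0,0],[0,0,0]], claw=[0,-0.2,-0.4,-0.4,-0.4,-0.4], squeeze=50)

```text
time_s: 4.05
eef_pos: [0.5788, 0.2003, 0.0508]
eef_rot: [-3.137, 0.127, -0.005]
contact_force: [-0.2, 0.5, 5.9]
width: 0.0546
```

Request:
drive_tool(turn=[[0,0,0],[0,0,0],[0,0,0],[0,0,0],[0,0,0],[0,0,0]], translation=[[0,0,-0.03],[0,0,-0.07],[0,0,-0.12],[0,0,-0.16],[0,0,-0.17],[0,0,-0.17]], claw=[-0.5,-0.5,-0.5,-0.5,-0.5,-0.5])

```text
time_s: 4.8
eef_pos: [0.5772, 0.1986, 0.218]
eef_rot: [3.138, -0.128, -0.002]
contact_force: [-0.7, 0.2, -4.7]
width: 0.0549
```

Run:
```python
from h import *
s=manip.get_state();print(s['eef_pos'],s['contact_force'],s['width'])
go((.559,-.137,.20),-.2); go((.559,-.137,.16),-.2)
print([np.round(ray('w1.png',p,.057),3) for p in ((507,206),(504,222))])
```

```text
[0.57717891 0.19858948 0.21800639] [-0.72194807  0.22076658 -4.65276792] 0.05486661806805166
translation [0.0091, 0.3359, 0.0184] turn [0.001, 0.001, 0.119]
translation [0.0092, 0.3359, 0.0584] turn [0.001, 0.001, 0.119]
[array([ 0.533, -0.095,  0.057]), array([ 0.514, -0.094,  0.057])]
```

Request:
drive_tool(turn=[[0,0,0.03],[0,0,0.06],[0,0,0.09],[0,0,0.12],[0,0,0.12],[0,0,0.12],[0,0,0.12],[0,0,0.12]], translation=[[0.009,0.05,0],[0.009,0.1,0],[0.009,0.15,0.01],[0.009,0.2,0.018],[0.009,0.25,0.018],[0.009,0.3,0.018],[0.009,0.336,0.018],[0.009,0.336,0.018]], claw=[-0.5,-0.5,-0.5,-0.5,-0.5,-0.5,-0.5,-0.5])

```text
time_s: 5.8
eef_pos: [0.557, -0.1412, 0.1979]
eef_rot: [3.123, -0.327, -0.009]
contact_force: [-0.2, -0.3, -4.3]
width: 0.0547
```

Run:
```python
from h import *
for i in range(3): capture('wrist')
snap('wrist','w2.png'); im2=snap('top','t2.png')
a=cv2.imread('pics/w2.png'); b=cv2.resize(im2[170:310,290:430,::-1],(420,420),interpolation=cv2.INTER_CUBIC)
cv2.imwrite('pics/j2.png',cv2.resize(np.hstack([a,b]),(800,343)))
cv2.imwrite('pics/w2.png',a)
s=manip.get_state();print(s['eef_pos'],s['eef_rot'],s['width'])
```

```text
[ 0.55923713 -0.13476903  0.20007525] [-3.12526354e+00  3.11252726e-01  2.60507688e-03] 0.0545120968803349
```

View pics/j2.png

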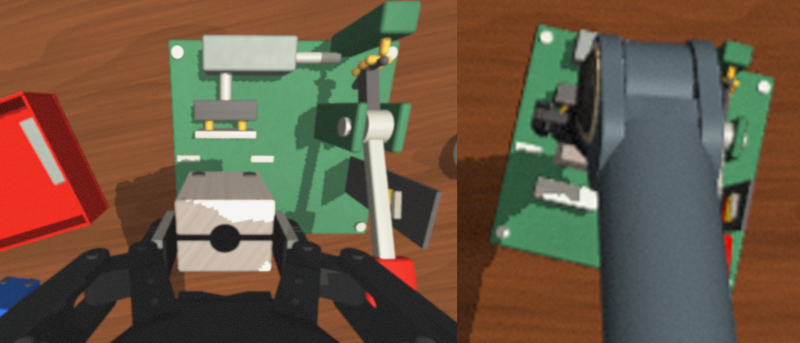

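Wrist view: mould held with its seam parallel to the jaw pad, hole at joined-image (225,237), pad at (226,134), white plate marks at (188,158) and (262,158). I'll get the exact offset from these.

Run:
```python
from h import *
f='w2.png';k=1.225
P=lambda u,v,z:ray(f,(u*k,v*k),z)
h=P(224.5,237,.217);print('hole',h)
a=P(188,158.5,.012);b=P(262,158.5,.012);print('marks',a,b,(a+b)/2,np.arctan2((b-a)[0],-(b-a)[1]),np.linalg.norm(b-a))
l=P(196,137,.055);r=P(256,137,.055);print('pad front top',l,r,(l+r)/2,np.arctan2((r-l)[0],-(r-l)[1]),np.linalg.norm(r-l))
s=P(177,237,.217);t=P(274,237,.217);print('seam',np.arctan2((t-s)[0],-(t-s)[1]),np.linalg.norm(t-s))
```

```text
hole [ 0.55694769 -0.13500401  0.217     ]
marks [ 0.5687081  -0.08651718  0.012     ] [ 0.54872777 -0.18526485  0.012     ] [ 0.55871794 -0.13589101  0.012     ] -0.19964191575004547 0.10074877855347607
pad front top [ 0.59918083 -0.1098185   0.055     ] [ 0.58542279 -0.1777863   0.055     ] [ 0.59230181 -0.1438024   0.055     ] -0.1997214376789732 0.06934627307424354
seam -0.19931476887588476 0.0551824273149765
```

Request:
drive_tool(turn=[[0,0,0],[0,0,0],[0,0,0],[0,0,0],[0,0,0],[0,0,0],[0,0,0],[0,0,0]], translation=[[0,0.001,0.04],[0,0.001,0.08],[0,0.001,0.1],[0,0.001,0.115],[0,0.001,0.125],[0,0.001,0.132],[0,0.001,0.138],[0,0.001,0.138]], claw=[-0.5,-0.5,-0.5,-0.5,-0.5,-0.5,-0.5,-0.5])

```text
time_s: 7.05
eef_pos: [0.5593, -0.1376, 0.0629]
eef_rot: [3.126, -0.316, -0.0]
contact_force: [0.1, 0.2, -3.4]
width: 0.0547
```

Request:
drive_tool(turn=[[0,0,0],[0,0,0]], translation=[[0,0,0],[0,0,0]], claw=[-0.5,-0.5])

```text
time_s: 7.3
eef_pos: [0.5596, -0.1376, 0.0635]
eef_rot: [3.126, -0.316, 0.001]
contact_force: [-0.5, -0.3, -4.4]
width: 0.0546
```

Still about 4.5 mm up; go down further until it touches.

Request:
drive_tool(turn=[[0,0,0],[0,0,0],[0,0,0],[0,0,0]], translation=[[0,0,0.002],[0,0,0.004],[0,0,0.005],[0,0,0.005]], claw=[-0.5,-0.5,-0.5,-0.5])

```text
time_s: 7.8
eef_pos: [0.5595, -0.1375, 0.0588]
eef_rot: [3.125, -0.316, 0.0]
contact_force: [-2.4, 0.7, 4.2]
width: 0.0547
```

Request:
drive_tool(turn=[[0,0,0],[0,0,0],[0,0,0],[0,0,0],[0,0,0],[0,0,0]], translation=[[0,0,0],[0,0,0],[0,0,0],[0,0,0],[0,0,0],[0,0,0]], claw=[0.4,0.5,0.6,0.8,0.8,0.8])

```text
time_s: 8.55
eef_pos: [0.5593, -0.1375, 0.058]
eef_rot: [3.126, -0.315, 0.0]
contact_force: [-0.3, 0.1, 0.2]
width: 0.077
```

Request:
drive_tool(turn=[[0,0,0],[0,0,0],[0,0,0],[0,0,0],[0,0,0],[0,0,0],[0,0,0],[0,0,0]], translation=[[0,0,-0.02],[0,0,-0.05],[0,0,-0.09],[0,0,-0.14],[0,0,-0.19],[0,0,-0.21],[0,0,-0.21],[0,0,-0.21]], claw=[0.8,0.8,0.8,0.8,0.8,0.8,0.8,0.8])

```text
time_s: 9.55
eef_pos: [0.5585, -0.1374, 0.2666]
eef_rot: [-3.126, 0.315, 0.004]
contact_force: [0.0, -0.1, 0.0]
width: 0.0768
```

Run:
```python
from h import *
capture('wrist'); snap('wrist','w3.png')
s=manip.get_state();print(s['time_s'],s['eef_pos'],s['eef_rot'],s['contact_force'],s['joint_pos'])
# handle_top world
n=np.array([.559,-.1365,.012]);R=Ro.from_euler('z',-.2)
for t in (0,.1,.2,.3,.4,.5,.6,.67):
    a=.45-t; q=np.array([50-150*np.cos(a)+8*np.sin(a),-140,88+150*np.sin(a)+8*np.cos(a)])/1e3
    print(t,np.round(n+R.apply(q),4))
```

```text
9.65 [ 0.55843654 -0.13745938  0.2662708 ] [-3.12534989  0.31543144  0.00481558] [ 0.2183203  -0.01141714  0.65310598] [ 0.43794684  0.29914505 -0.33936754  1.71433357  0.10735566  1.14949816
 -1.70372611]
0 [ 0.4512 -0.2575  0.1724]
0.1 [ 0.4448 -0.2562  0.1589]
0.2 [ 0.4397 -0.2552  0.1449]
0.3 [ 0.436  -0.2544  0.1303]
0.4 [ 0.4338 -0.254   0.1155]
0.5 [ 0.433  -0.2538  0.1005]
0.6 [ 0.4337 -0.2539  0.0855]
0.67 [ 0.435  -0.2542  0.0751]
```

View pics/w3.png

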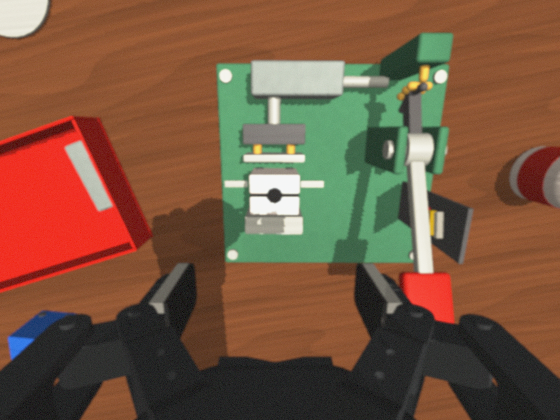

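Wrist view: mould stands between the jaws, hole at (274,195), seam parallel to the pads. The tin at (545,175) and the bar in the bin are untouched. Before pressing I'll triangulate the click plate's top for clearance.

Run:
```python
from h import *
def rd(f,uv):
    d=np.load('pics/'+f+'.npz'); r=d['T'][:3,:3]@np.linalg.inv(d['K'])@np.array([*uv,1.]); return d['T'][:3,3],r/np.linalg.norm(r)
n=np.array([.559,-.1365,.0]);R=Ro.from_euler('z',-.2)
def tri(u,v):
    A=[];b=[]
    for f,p in(('top0.png',u),('w3.png',v)):
        o,r=rd(f,p);M=np.eye(3)-np.outer(r,r);A.append(M);b.append(M@o)
    x,e,_,_=np.linalg.lstsq(np.vstack(A),np.hstack(b),rcond=None); return np.round(R.inv().apply(x-n),3),e
print(tri((410,244.3),(472,207)),tri((408.3,264.6),(465,262)))
print('handle from w3 at .17',R.inv().apply(ray('w3.png',(427,295),.17)-n))
s=manip.get_state(); p=n+R.apply([-.090,-.140,0])
go((p[0],p[1],.25),-.2); go((p[0],p[1],.20),-.2)
```

```text
(array([ 0.002, -0.174,  0.15 ]), array([7.1471339e-06])) (array([-0.05 , -0.178,  0.15 ]), array([1.16560065e-07]))
handle from w3 at .17 [-0.0725078  -0.13642241  0.17      ]
translation [-0.0894, 0.1391, 0.0165] turn [-0.0, 0.003, -0.001]
translation [-0.0893, 0.1391, 0.0665] turn [-0.0, 0.003, -0.001]
```

Request:
drive_tool(turn=[[0,0,0],[0,0,0],[0,0,0],[0,0,0],[0,0,0],[0,0,0],[0,0,0],[0,0,0]], translation=[[-0.03,0.046,0],[-0.06,0.092,0],[-0.092,0.137,0.01],[-0.092,0.137,0.03],[-0.092,0.137,0.05],[-0.092,0.137,0.056],[-0.092,0.137,0.056],[-0.092,0.137,0.056]], claw=[-1,-1,-1,-1,-1,-1,-1,-1])

```text
time_s: 10.65
eef_pos: [0.4423, -0.2534, 0.2126]
eef_rot: [3.125, -0.315, 0.002]
contact_force: [-0.1, -0.2, 0.5]
width: 0.0001
```

Run:
```python
from h import *
capture('wrist')
s=manip.get_state();n=np.array([.559,-.1365,.0]);R=Ro.from_euler('z',-.2)
print(s['time_s'],s['eef_pos'],R.inv().apply(s['eef_pos']-n),s['contact_force'],s['width'])
for t in (0,.1,.2,.3,.4,.5,.6,.65):
    a=.45-t; q=n+R.apply(np.array([50-160*np.cos(a)+8*np.sin(a),-138,100+160*np.sin(a)+8*np.cos(a)+22])/1e3); print(t,end=' '); go(q,-.2)
```

```text
10.7 [ 0.44235645 -0.2534345   0.21266398] [-0.09108715 -0.13777709  0.21266398] [ 0.10823124 -0.32527173 -0.05049631] 8.178248440883134e-05
0 translation [0.0005, 0.0002, 0.0139] turn [0.0, -0.001, -0.001]
0.1 translation [-0.0065, 0.0002, 0.0283] turn [0.0, -0.001, -0.001]
0.2 translation [-0.012, 0.0002, 0.0433] turn [0.0, -0.001, -0.001]
0.3 translation [-0.016, 0.0002, 0.0588] turn [0.0, -0.001, -0.001]
0.4 translation [-0.0184, 0.0002, 0.0747] turn [0.0, -0.001, -0.001]
0.5 translation [-0.0192, 0.0002, 0.0906] turn [0.0, -0.001, -0.001]
0.6 translation [-0.0184, 0.0002, 0.1066] turn [0.0, -0.001, -0.001]
0.65 translation [-0.0175, 0.0002, 0.1146] turn [0.0, -0.001, -0.001]
```

Request:
drive_tool(turn=[[0,0,0],[0,0,0],[0,0,0],[0,0,0],[0,0,0],[0,0,0],[0,0,0],[0,0,0]], translation=[[0,0,0.008],[0,0,0.014],[-0.003,0,0.021],[-0.006,0,0.028],[-0.009,0,0.036],[-0.012,0,0.043],[-0.012,0,0.043],[-0.012,0,0.043]], claw=[-1,-1,-1,-1,-1,-1,-1,-1])

```text
time_s: 11.7
eef_pos: [0.4297, -0.251, 0.1694]
eef_rot: [3.125, -0.316, -0.0]
contact_force: [-1.9, -0.1, 4.7]
width: 0.0001
```

Request:
drive_tool(turn=[[0,0,0],[0,0,0],[0,0,0],[0,0,0],[0,0,0],[0,0,0],[0,0,0],[0,0,0]], translation=[[-0.002,0,0.008],[-0.004,0,0.016],[-0.005,0,0.024],[-0.006,0,0.032],[-0.007,0,0.04],[-0.007,0,0.048],[-0.007,0,0.048],[-0.007,0,0.048]], claw=[-1,-1,-1,-1,-1,-1,-1,-1])

```text
time_s: 12.7
eef_pos: [0.4213, -0.2495, 0.1209]
eef_rot: [-3.125, 0.316, 0.006]
contact_force: [-4.3, 2.0, 6.7]
width: -0.0003
```

Run:
```python
from h import *
s=manip.get_state();n=np.array([.559,-.1365,.0]);R=Ro.from_euler('z',-.2)
print(s['time_s'],s['eef_pos'],R.inv().apply(s['eef_pos']-n),s['contact_force'],s['width'])
snap('wrist','w4.png')
```

```text
12.7 [ 0.42128575 -0.24947254  0.12088796] [-0.11252495 -0.13808021  0.12088796] [-4.33212372  1.97684326  6.7051324 ] -0.00028799137695504815
```

View pics/w4.png

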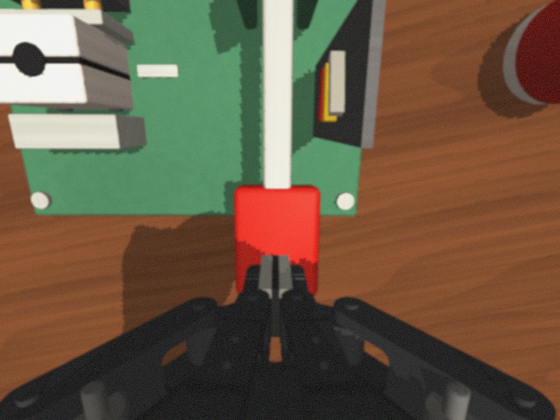

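Wrist view: closed fingertips sit on the handle at (277,265), mould upright at (30,60) against the jaw. At about 0.5 rad; continue to about 0.65.

Request:
drive_tool(turn=[[0,0,0],[0,0,0],[0,0,0],[0,0,0],[0,0,0],[0,0,0],[0,0,0],[0,0,0]], translation=[[0,0,0.004],[0,0,0.008],[0,0,0.012],[0.001,0,0.016],[0.001,0,0.019],[0.001,0,0.022],[0.001,0,0.022],[0.001,0,0.022]], claw=[-1,-1,-1,-1,-1,-1,-1,-1])

```text
time_s: 13.75
eef_pos: [0.4206, -0.2493, 0.0988]
eef_rot: [-3.125, 0.317, 0.011]
contact_force: [-7.7, 1.9, 9.4]
width: 0.0
```

Run:
```python
from h import *
for i in range(4): capture('wrist')
s=manip.get_state();n=np.array([.559,-.1365,.0]);R=Ro.from_euler('z',-.2)
print(s['time_s'],s['eef_pos'],R.inv().apply(s['eef_pos']-n),s['contact_force'],s['width'])
a=snap('wrist','w5.png')[:,:,::-1]; b=snap('side','s5.png')[:,:,::-1]; c=snap('top','t5.png')[:,:,::-1]
up=lambda i,k:cv2.resize(i,(400,300),interpolation=cv2.INTER_CUBIC)
cv2.imwrite('pics/j5.png',np.vstack([np.hstack([up(a,1),up(a[0:210,290:570],1)]),np.hstack([up(b[130:235,230:370],1),up(c[160:310,280:480],1)])]))
```

```text
13.95 [ 0.42058695 -0.24934047  0.09878336] [-0.11323606 -0.1380896   0.09878336] [-7.68176991  1.55170942 10.34689829] -0.00010672010522843982
```

View pics/j5.png

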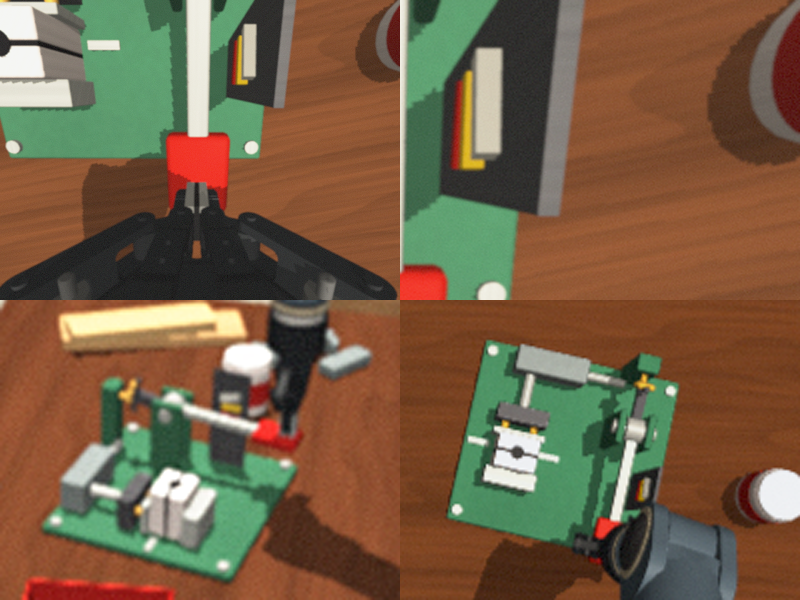

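Four panels. The fingertips are on the red handle, and the mould is upright and clamped with its seam parallel to the jaws (top panel (517,452)). In the side panel the lever lies over the lower part of the mark plate. I'll check the lever angle numerically.

Run:
```python
from h import *
n=np.array([.559,-.1365,.0]);R=Ro.from_euler('z',-.2)
def plane(f,uv,y=-.14):
    d=np.load('pics/'+f+'.npz'); r=R.inv().apply(d['T'][:3,:3]@np.linalg.inv(d['K'])@np.array([*uv,1.])); o=R.inv().apply(d['T'][:3,3]-n); return o+r*(y-o[1])/r[1]
for f,box in(('side0.png',None),('s5.png',None)):
    im=np.load('pics/'+f+'.npz')['im']; hsv=cv2.cvtColor(im,cv2.COLOR_RGB2HSV)
    red=((hsv[...,0]<8)|(hsv[...,0]>172))&(hsv[...,1]>170)&(hsv[...,2]>90)
    a=np.argwhere(red[140:195,300:345])+[140,300]
    c=a.mean(0)[::-1]; p=plane(f,c); v=p-np.array([.05,-.14,.1]); print(f,len(a),c,np.round(p,3),'dist',np.hypot(v[0],v[2]),'t',.45-np.arctan2(v[2],-v[0]))
# wrist: handle inner-edge width/ z
for f in('w4.png','w5.png'):
    im=np.load('pics/'+f+'.npz')['im']; hsv=cv2.cvtColor(im,cv2.COLOR_RGB2HSV)
    red=((hsv[...,0]<8)|(hsv[...,0]>172))&(hsv[...,1]>170)&(hsv[...,2]>140); red[:,:200]=0;red[:,360:]=0
    rows=[r for r in range(420) if red[r].sum()>60]; r0=rows[0]; r=r0+12; xs=np.where(red[r])[0]; w=xs[-1]-xs[0]+1
    d=np.load('pics/'+f+'.npz'); Z=d['K'][0,0]*.044/w
    pc=np.array([(xs.mean()-d['K'][0,2])/d['K'][0,0]*Z,(r-d['K'][1,2])/d['K'][1,1]*Z,Z]); p=d['T'][:3,:3]@pc+d['T'][:3,3]
    print(f,r0,w,R.inv().apply(p-n))
    # inner top edge: lever distance 120, +8: solve t from its image row
    T=np.linalg.inv(d['T'])
    best=min(np.arange(.3,.76,.01),key=lambda t:abs(proj(f,n+R.apply([.05-.12*np.cos(.45-t)+.008*np.sin(.45-t),-.14,.1+.12*np.sin(.45-t)+.008*np.cos(.45-t)]))[1]-r0)); print('t from edge row',best)
```

```text
side0.png 145 [323.59310345 160.8       ] [-0.081 -0.14   0.159] dist 0.14373262535827785 t 0.026463000950603832
s5.png 166 [324.56626506 174.24698795] [-0.09  -0.14   0.103] dist 0.13956503178455248 t 0.42752205085360234
w4.png 189 86 [-0.07769042 -0.13901263  0.11310934]
t from edge row 0.33
w5.png 192 88 [-0.07904602 -0.13901419  0.09474245]
t from edge row 0.4400000000000001
```

The side mask may include the red tin behind it, so I'll separate the blobs and also look closely at that region.

Run:
```python
from h import *
n=np.array([.559,-.1365,.0]);R=Ro.from_euler('z',-.2)
def plane(f,uv,y=-.14):
    d=np.load('pics/'+f+'.npz'); r=R.inv().apply(d['T'][:3,:3]@np.linalg.inv(d['K'])@np.array([*uv,1.])); o=R.inv().apply(d['T'][:3,3]-n); return o+r*(y-o[1])/r[1]
out=[]
for f in('side0.png','s5.png'):
    im=np.load('pics/'+f+'.npz')['im']; hsv=cv2.cvtColor(im,cv2.COLOR_RGB2HSV)
    red=(((hsv[...,0]<8)|(hsv[...,0]>172))&(hsv[...,1]>170)&(hsv[...,2]>90)).astype(np.uint8)
    N,L,S,C=cv2.connectedComponentsWithStats(red)
    for s,c in zip(S,C):
        if s[4]>12 and s[4]<400 and 290<c[0]<350 and 140<c[1]<200:
            p=plane(f,c,-.14); v=p-[.05,-.14,.1]; print(f,s,c,np.round(p,3),'t',round(.45-np.arctan2(v[2],-v[0]),3),np.hypot(v[0],v[2]))
    out.append(cv2.resize(im[145:195,280:350,::-1],None,fx=5.7,fy=5.7,interpolation=cv2.INTER_CUBIC))
cv2.imwrite('pics/j6.png',np.hstack(out))
```

```text
side0.png [316 155  19  12 134] [324.75373134 160.        ] [-0.085 -0.14   0.163] t 0.011 0.14930569635236313
s5.png [317 159   8   8  38] [320.55263158 162.5       ] [-0.07  -0.14   0.149] t 0.061 0.12969659777956463
s5.png [317 171  19  13 128] [325.7578125 177.734375 ] [-0.095 -0.14   0.089] t 0.524 0.14581777082871825
```

View pics/j6.png

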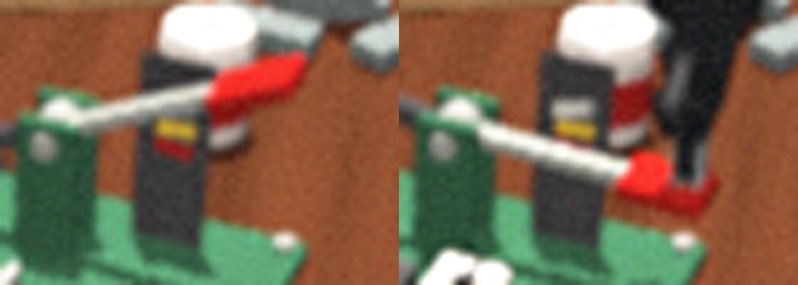

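Run:
```python
from h import *
n=np.array([.559,-.1365,.0]);R=Ro.from_euler('z',-.2)
def plane(f,uv,y=-.14):
    d=np.load('pics/'+f+'.npz'); r=R.inv().apply(d['T'][:3,:3]@np.linalg.inv(d['K'])@np.array([*uv,1.])); o=R.inv().apply(d['T'][:3,3]-n); return o+r*(y-o[1])/r[1]
for f,rows in(('side0.png',(156,170)),('s5.png',(165,179))):
    im=np.load('pics/'+f+'.npz')['im'].astype(int); P=[]
    for u in range(300,316):
        w=np.clip(im[rows[0]:rows[1],u].min(1)-90,0,None).astype(float)
        if w.sum()>100: P.append(plane(f,(u,(w*np.arange(*rows)).sum()/w.sum())))
    P=np.array(P); v=P-[.05,-.14,.1]; t=.45-np.arctan2(v[:,2],-v[:,0]); print(f,np.round(t,2),'slope t',round(.45+np.arctan(np.polyfit(P[:,0],P[:,2],1)[0]),3))
s=manip.get_state(); print(s['time_s'],s['contact_force'])
```

```text
side0.png [-0.08 -0.07 -0.07 -0.06 -0.05 -0.06 -0.05 -0.05 -0.04 -0.04 -0.03 -0.03
 -0.03 -0.02 -0.03 -0.05] slope t -0.001
s5.png [0.43 0.43 0.43 0.44 0.45 0.45 0.45 0.44 0.43 0.43 0.44 0.45 0.45 0.46
 0.47 0.47] slope t 0.484
14.1 [-7.14040244  1.4469367   9.54043501]
```

Vision puts the lever at about 0.5 rad (slope 0.48, handle blob 0.52, wrist 0.55). The handle force of about 10 N also says the third bump isn't passed yet, so the tip-height dead reckoning was about 15 mm optimistic. I'll press on in small steps, watching force, and shift slightly +x to relieve the friction.

Request:
drive_tool(turn=[[0,0,0],[0,0,0],[0,0,0],[0,0,0]], translation=[[0.001,0,0.001],[0.002,0,0.003],[0.002,0,0.004],[0.002,0,0.004]], claw=[-1,-1,-1,-1])

```text
time_s: 14.6
eef_pos: [0.4207, -0.2494, 0.0944]
eef_rot: [-3.124, 0.317, 0.018]
contact_force: [-11.8, 2.8, 11.9]
width: -0.0001
```

Request:
drive_tool(turn=[[0,0,0],[0,0,0],[0,0,0],[0,0,0]], translation=[[0.001,0,0.001],[0.001,0,0.003],[0.001,0,0.004],[0.001,0,0.004]], claw=[-1,-1,-1,-1])

```text
time_s: 15.1
eef_pos: [0.4223, -0.2497, 0.0906]
eef_rot: [-3.124, 0.317, 0.016]
contact_force: [-9.8, 1.9, 12.0]
width: -0.0
```

```bash
cat > t.py <<'E'
from h import *
import sys
tag=sys.argv[1]; n=np.array([.559,-.1365,.0]);R=Ro.from_euler('z',-.2)
def plane(f,uv,y=-.14):
    d=np.load('pics/'+f+'.npz'); r=R.inv().apply(d['T'][:3,:3]@np.linalg.inv(d['K'])@np.array([*uv,1.])); o=R.inv().apply(d['T'][:3,3]-n); return o+r*(y-o[1])/r[1]
f='s%s.png'%tag; im=snap('side',f); s=manip.get_state(); print(s['time_s'],s['eef_pos'],s['contact_force'],R.inv().apply(s['eef_pos']-n))
P=[];I=im.astype(int)
for u in range(300,316):
    rows=(165,182); w=np.clip(I[rows[0]:rows[1],u].min(1)-90,0,None).astype(float); P.append(plane(f,(u,(w*np.arange(*rows)).sum()/max(w.sum(),1))))
P=np.array(P);print('slope t',.45+np.arctan(np.polyfit(P[:,0],P[:,2],1)[0]),'point t',.04+.45-np.arctan2(P[8,2]-.1,.05-P[8,0]))
hsv=cv2.cvtColor(im,cv2.COLOR_RGB2HSV)
red=(((hsv[...,0]<8)|(hsv[...,0]>172))&(hsv[...,1]>170)&(hsv[...,2]>90)).astype(np.uint8)
N,L,S,C=cv2.connectedComponentsWithStats(red)
for q,c in zip(S,C):
    if 60<q[4]<400 and 290<c[0]<350 and 140<c[1]<200:
        v=plane(f,c)-[.05,-.14,.1]; print('blob',q,c,'t',.45-np.arctan2(v[2],-v[0]))
w='w%s.png'%tag; snap('wrist',w)
p0,R0=s['eef_pos'],Ro.from_rotvec(s['eef_rot'])
for zz in(0,.003,.022): print(zz,proj(w,p0+R0.apply([.011,0,zz])))
E
python3 t.py 7
```

```text
15.15 [ 0.42230397 -0.24973185  0.09056211] [-9.68650917  1.98012459 11.77964941] [-0.11147551 -0.13813206  0.09056211]
slope t 0.5206792701665207 point t 0.5230362794215505
blob [317 172  19  13 130] [325.54615385 179.16923077] t 0.5680081207968689
0 [274.82151134 250.10047906]
0.003 [274.82375692 247.88753498]
0.022 [274.83626657 235.55966464]
```

Lateral force grew with +x, so friction is relieved by going outward (-x). Continue down.

Request:
drive_tool(turn=[[0,0,0],[0,0,0],[0,0,0],[0,0,0]], translation=[[-0.001,0,0.001],[-0.002,0,0.003],[-0.003,0,0.004],[-0.003,0,0.004]], claw=[-1,-1,-1,-1])

```text
time_s: 15.7
eef_pos: [0.4224, -0.2498, 0.0876]
eef_rot: [3.125, -0.317, -0.005]
contact_force: [-5.4, 1.8, 12.1]
width: -0.0003
```

```bash
python3 t.py 8
```

```text
15.75 [ 0.4223817  -0.24974374  0.08763103] [-6.46756247  1.38902685 11.1154841 ] [-0.11139697 -0.13812828  0.08763103]
slope t 0.5336283496526504 point t 0.5317275963017194
blob [317 173  19  13 122] [325.21311475 179.75409836] t 0.5885743235537907
0 [274.77490454 250.12242263]
0.003 [274.77792542 247.90936527]
0.022 [274.79475425 235.58078382]
```

Run:
```python
from h import *
a=cv2.imread('pics/w8.png')[150:330,190:370]; b=cv2.imread('pics/s8.png')[145:195,285:345]
cv2.imwrite('pics/j8.png',np.hstack([cv2.resize(a,(400,400),interpolation=cv2.INTER_CUBIC),cv2.resize(b,(400,333),interpolation=cv2.INTER_CUBIC).copy() if 0 else cv2.copyMakeBorder(cv2.resize(b,(400,333),interpolation=cv2.INTER_CUBIC),0,67,0,0,0)]))
```

```text
(no output)
```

View pics/j8.png

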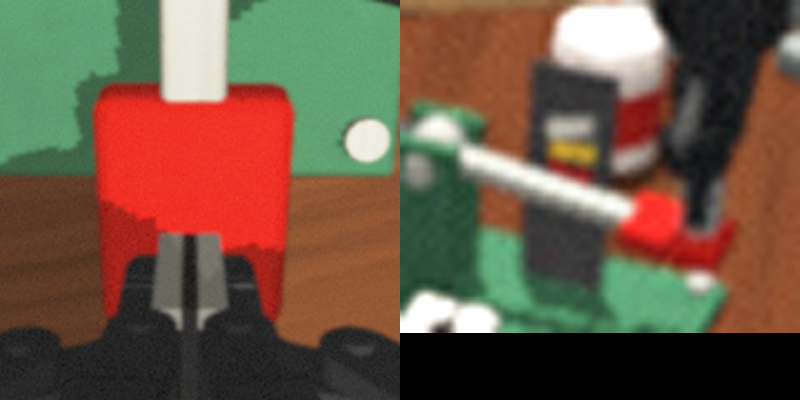

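Run:
```python
from h import *
n=np.array([.559,-.1365,.0]);R=Ro.from_euler('z',-.2)
def plane(f,uv,y=-.14):
    d=np.load('pics/'+f+'.npz'); r=R.inv().apply(d['T'][:3,:3]@np.linalg.inv(d['K'])@np.array([*uv,1.])); o=R.inv().apply(d['T'][:3,3]-n); return o+r*(y-o[1])/r[1]
for nm,uv in(('red',(310.7,171)),('yel',(311,167.5)),('wht',(310.4,163.8))):
    for y in(-.165,-.175):
        p=plane('s5.png',uv,y); print(nm,y,np.round(p,3),'t',round(.45-np.arctan2(p[2]-.1,.05-p[0]),3))
# wrist tilt
d=np.load('pics/w8.png.npz');fx=d['K'][0,0]
im=d['im'];hsv=cv2.cvtColor(im,cv2.COLOR_RGB2HSV)
red=((hsv[...,0]<8)|(hsv[...,0]>172))&(hsv[...,1]>150)&(hsv[...,2]>90); red[:,:220]=0;red[:,330:]=0
Q=[]
for r in range(198,290,6):
    xs=np.where(red[r])[0]; w=xs[-1]-xs[0]+1; Z=fx*.044/w
    p=d['T'][:3,:3]@(np.linalg.inv(d['K'])@np.array([xs.mean(),r,1])*Z)+d['T'][:3,3]; q=R.inv().apply(p-n); Q.append(q); print(r,w,np.round(q,3))
Q=np.array(Q); print('tilt t',.45+np.arctan(np.polyfit(Q[:,0],Q[:,2],1)[0]))
m=Q.mean(0)
from scipy.optimize import brentq
s=(.05-m[0]); print('mean',m,'t by height',.45-np.arctan2(m[2]-.108,s))
```

```text
red -0.165 [-0.027 -0.165  0.088] t 0.603
red -0.175 [-0.024 -0.175  0.082] t 0.69
yel -0.165 [-0.027 -0.165  0.104] t 0.4
yel -0.175 [-0.024 -0.175  0.098] t 0.48
wht -0.165 [-0.023 -0.165  0.119] t 0.191
wht -0.175 [-0.02  -0.175  0.113] t 0.261
198 90 [-0.074 -0.139  0.086]
204 90 [-0.076 -0.139  0.087]
210 90 [-0.079 -0.139  0.088]
216 88 [-0.083 -0.139  0.085]
222 88 [-0.086 -0.139  0.086]
228 88 [-0.089 -0.139  0.087]
234 88 [-0.092 -0.139  0.088]
240 87 [-0.095 -0.139  0.087]
246 86 [-0.099 -0.139  0.086]
252 86 [-0.102 -0.139  0.087]
258 85 [-0.105 -0.139  0.086]
264 84 [-0.109 -0.139  0.086]
270 83 [-0.113 -0.14   0.085]
276 82 [-0.117 -0.141  0.084]
282 81 [-0.121 -0.14   0.083]
288 81 [-0.124 -0.141  0.084]
tilt t 0.5195613923030241
mean [-0.09768692 -0.13948146  0.08594696] t by height 0.5982276877452621
```

The marks check out the side-camera geometry (0.19/0.40/0.60 for the three marks), and the lever reads 0.53–0.60. A few more mm are needed.

Request:
drive_tool(turn=[[0,0,0],[0,0,0],[0,0,0],[0,0,0],[0,0,0]], translation=[[0,0,0.002],[-0.001,0,0.004],[-0.001,0,0.006],[-0.001,0,0.006],[-0.001,0,0.006]], claw=[-1,-1,-1,-1,-1])

```text
time_s: 16.42
eef_pos: [0.4228, -0.2498, 0.0822]
eef_rot: [3.125, -0.316, -0.001]
contact_force: [-4.5, 0.6, 14.1]
width: -0.0001
```

```bash
cat >> t.py <<'E'
d=np.load('pics/'+w+'.npz');fx=d['K'][0,0];hsv=cv2.cvtColor(d['im'],cv2.COLOR_RGB2HSV)
red=((hsv[...,0]<8)|(hsv[...,0]>172))&(hsv[...,1]>150)&(hsv[...,2]>90); red[:,:220]=0;red[:,330:]=0
Q=[]
for r in range(200,290,3):
    xs=np.where(red[r])[0]; Z=fx*.044/(xs[-1]-xs[0]+1)
    Q.append(R.inv().apply(d['T'][:3,:3]@(np.linalg.inv(d['K'])@np.array([xs.mean(),r,1])*Z)+d['T'][:3,3]-n))
m=np.mean(Q,0); print('wrist height t',.45-np.arctan2(m[2]-.108,.05-m[0]))
E
python3 t.py 9 | grep -v '^0'
```

```text
16.475 [ 0.42278545 -0.24989051  0.08225246] [-4.36911511  0.95361885 14.92896217] [-0.11097211 -0.1381919   0.08225246]
slope t 0.5744374784741244 point t 0.5696074302949317
blob [317 174  19  13 116] [325.43103448 180.68965517] t 0.6134844750010242
wrist height t 0.6312368201276339
```

Request:
drive_tool(turn=[[0,0,0],[0,0,0],[0,0,0],[0,0,0],[0,0,0]], translation=[[0,0,0.002],[0,0,0.004],[0,0,0.005],[0,0,0.005],[0,0,0.005]], claw=[-1,-1,-1,-1,-1])

```text
time_s: 17.15
eef_pos: [0.4233, -0.25, 0.0775]
eef_rot: [3.125, -0.316, 0.001]
contact_force: [-3.5, 1.7, 14.2]
width: 0.0001
```

```bash
python3 t.py 10 | grep -v '^0'
python3 - <<'E'
from h import *
a=cv2.imread('pics/s10.png')[145:235,240:350]; c=snap('top','t10.png')[160:310,150:480,::-1]
cv2.imwrite('pics/j10.png',np.hstack([cv2.resize(a,(366,300),interpolation=cv2.INTER_CUBIC),cv2.resize(c,(434,300),interpolation=cv2.INTER_CUBIC)]))
E
```

```text
17.2 [ 0.42333604 -0.24996282  0.07748974] [-4.06210484  1.63127964 14.48267649] [-0.11041813 -0.13815338  0.07748974]
slope t 0.5925359408664121 point t 0.5975102747587573
blob [317 175  18  13 111] [325.07207207 181.47747748] t 0.6403533709378709
wrist height t 0.6629908095750165
```

View pics/j10.png

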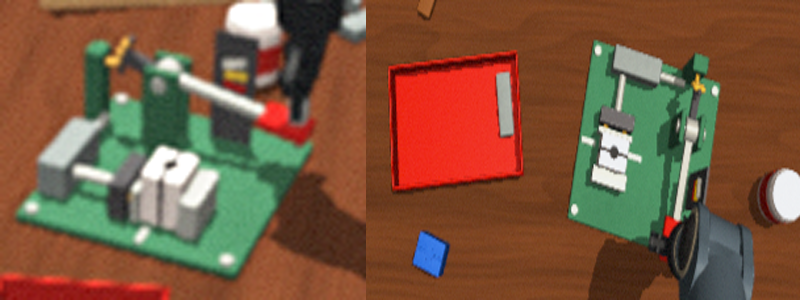

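Estimates run 0.59–0.66 with no sign of the stop; add 4 mm for margin past the click.

Request:
drive_tool(turn=[[0,0,0],[0,0,0],[0,0,0],[0,0,0],[0,0,0],[0,0,0]], translation=[[0,0,0.002],[0,0,0.004],[0,0,0.004],[0,0,0.004],[0,0,0.004],[0,0,0.004]], claw=[-1,-1,-1,-1,-1,-1])

```text
time_s: 18.05
eef_pos: [0.4238, -0.2501, 0.0737]
eef_rot: [3.124, -0.316, 0.003]
contact_force: [-2.8, 0.9, 16.1]
width: -0.0001
```

```bash
python3 t.py 11 | grep -v '^0'; python3 t.py 12 | grep -v '^0'
```

```text
18.1 [ 0.42385042 -0.25013146  0.07375663] [-3.80881296  2.33617267 15.80490006] [-0.1098805  -0.13821648  0.07375663]
slope t 0.6215529360948883 point t 0.6184933247860427
blob [317 175  18  14 111] [324.85585586 182.22522523] t 0.6644988436628892
wrist height t 0.6873714663348268
18.2 [ 0.42384996 -0.25011254  0.07375012] [-3.18515979  1.04612536 15.09722853] [-0.10988471 -0.13819802  0.07375012]
slope t 0.6247038233619507 point t 0.6201036324262134
blob [317 175  18  14 110] [324.91818182 182.26363636] t 0.6648254462863186
wrist height t 0.6877230108701082
```

All estimates are now between the third click (0.6) and the stop (0.74), and the hold is steady. Handing in.

```bash
python3 -c "
from h import *
print(order.close_job()); s=manip.get_state(); print(s['time_s'],s['eef_pos'],s['contact_force'])"
```

```text
the job is handed in; nothing more can be done
None
the job is handed in; nothing more can be done
```

I moved the mould from the bin to the clamp, stood it upright with its seam parallel to the jaws, and let go. I then pressed the lever past the third click with closed fingertips and handed the job in at about 18 s, still holding it there.

**Lever angle:** four readings from the side and wrist pictures gave 0.62, 0.62, 0.66 and 0.69 rad, between the third click (0.6) and the stop (0.74). The hold was steady at about 15–16 N vertical with no sign of the end stop.

**Check that disagreed:** working the angle out from the stated 22 mm fingertip offset read about 0.15 rad higher than the pictures. It would have put the lever past the stop. I relied on the pictures because the plate's marks read 0.19, 0.40 and 0.60 in the same side view, and the force agreed. I did not find the cause of the disagreement.

**Scene:** the last top and side pictures were taken 4 mm before the final lever press. They show the mould clamped upright with its seam parallel to the jaws, the grey bar still in the bin and the tin standing. I did not look at the bottle at the end, but the arm never went near it.

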